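# Refit the spool cover of a grass trimmer

### The arm

A 6-joint arm with a two-finger parallel gripper is mounted at the origin on the work surface. World frame = base frame: x ahead of the robot, y to its left, z up, the work surface at z = 0. Lengths are in mm, angles in rad, forces in N, time in s.
With the tool pointing down it reaches from about 300 to 775 mm from the base axis. Payload 14.6 kg.
Tool frame: the origin (TCP) lies between the finger pads; the fingertips stand 19 mm ahead of it and the grasp point (between the pads) is the TCP (manip.tcp_to_tips is the distance from the TCP to the fingertips, in mm); x points along the fingers, z is the direction in which the jaws open and shut, and the axes are right-handed (so a half turn about x gives the same grasp; the last joint's range is limited). The gripper opens to 94 mm and grips with 3 to 60 N. Pads are 16 mm wide; open, the fingers measure 119 mm over their backs; the gripper's body (75 mm by 177 mm) begins 78 mm behind the grasp point.
Start: joints at [-1.291, 0.3, 1.521, -0, 1.321, -0.067], TCP at [186.932, -517.248, 224.446] pointing down, gripper open.
Joint ranges: [-3.03, 3.03], [-0.79, 2.21], [0.23, 2.52], [-1.04, 4.18], [0, 3.07], [-2.55, 2.55]. Speed limits (rad/s): [2.22, 2.22, 2.57, 3.14, 3.14, 3.14].

### API

Orientations are given as [roll, pitch, yaw] about the fixed x, y, z axes, in that order (R = Rz(yaw) Ry(pitch) Rx(roll)).
In Python, from cell import manip gives the robot as it stands.
- The arm moves only by the tool jog_arm, never from a script. Its argument "moves" is a list that holds one entry, the list of rows, each a list of 6 numbers: the shift along the world's x, y, z in mm, then the turn, a rotation vector about the world's x, y, z in degrees. In form: [[[dx, dy, dz, wx, wy, wz], ...]]. A call has 1 to 5 rows; each row shifts and turns the pose as measured when the row begins; what a row does not reach is not made up. A row lasts 1/10 s, in which the tool goes at most 50 mm and 8.59 degrees, less where a joint would pass 70% of its speed; a pose out of reach is approached as far as the arm can. A call is refused whole if a number of a shift passes 50 or a number of a turn 8.59, either way. A call with a gripper value outside its range is refused whole. "gripper" is the opening, from -1 (shut) to 1 (fully open), set as the call begins (left out, the last holds). The fingers move at their own pace and stop on an object; "squeeze" is the grip in N (left out, the last holds). Time passes only in rows, so rows that do not move let the fingers close. It gives the time, the measured TCP pose, the force and the opening at its end, in the units of the state.
- manip.read_state(): the state, without advancing time (a new reading comes with each control period).
- manip.camera(name): name is "scene" or "top" or "wrist"; returns (picture, depth): 480x640x3 uint8, blue, green, red; 480x640 float32, mm along the optical axis (not along the pixel's ray), 0 where there is no reading.
- manip.camera_params(name): a dict with "fx", "fy", "cx", "cy" (pixels), "rvec" (rotation vector, rad) and "tvec" (3), from world to camera coordinates, as OpenCV has them. Camera axes: x right, y down, z forward; pixel columns grow to the right and rows downward; lengths in mm; the calibration is good to about 2 mm. A picture is of the moment at which its call begins: read the wrist's pose just before it. camera_params takes no time and is no camera call; for the wrist camera it gives the pose at the moment of the call.
- manip.sign_off(): hands the job in, once; it reports no verdict.
The state is a dict: "clock": time; "joints": joint angles; "qd": joint speeds; "effort": joint torques, N m; "eef_pos": TCP position; "eef_rot": TCP orientation; "wrist_force": force on the tool from outside, world axes, zero at the start; "moment": the same for the moment, N m; "finger_gap": finger opening in mm.
Only numpy, scipy, OpenCV 4.12 (cv2) and the standard library are available. Lean on these libraries where they do the work, as an engineer would, in place of code of your own. Each camera call takes 0.05 s, during which the arm holds its last target. There are 200 camera calls.

### The job

The grass trimmer stands head up in its cradle with a fresh spool in the drum; put its spool cover back on. Pinch the cover's two side tabs fully in, set it on the drum, turn it by feel until its two lugs drop into their gaps, press it down flush against the spool spring and, keeping the tabs pinched, turn it clockwise (seen from above) as far as it goes; then let go so that both tabs spring out and lock it. Do not force anything, and leave the other things on the bench where they are.

Things in the scene. Friction and masses are not known exactly. Their poses are not given: they have to be found in the camera images.
- spindle (a point): Point on the upright axis of the trimmer's black drum (91 mm wide, pinned: it does not turn), level with the drum's rim, 125 mm above the bench; z up, x along the trimmer's tube. With the cover flush, cover_mid is 19 mm above this point (20.5 mm once locked and lifted by the spring); with the lugs still lying on the lip it is 30.5 mm above
- lip (a point): On the drum's axis, at the underside of the 6 mm thick lip round the drum's mouth, whose opening is 55 mm wide. The lip has two opposite entry gaps for the lugs, 19 mm wide. The drum's angle is not measured: the line through the entry gaps lies anywhere within 20 degrees either side of this point's x axis (along the tube); find it by feel or sight
- lock (a point): On the drum's axis, 10 mm below its rim, where the lugs run. From the entry gaps they turn 45 degrees clockwise (from above) under the lip to the locked place, where the tab catches meet two 14 mm wide notches in the lip; a fixed stop follows 2 degrees later. Anticlockwise they turn about 9 degrees at most. The lip leaves 1.5 mm of play in height
- spool_top (a point): Middle of the top of the white spool in the drum, 9 mm below the rim. It is sprung: the cover's underside pushes it down with about 3 N at first touch and about 7 N when the cover is flush
- cover_mid (a point): Grey spool cover, 0.1 kg, top up on the bench. Point on its axis half-way up the tabs, 35 mm above its underside; z up, tabs at +y and -y, lugs at +x and -x (a half turn makes no difference). Tabs: flat plates 22 mm wide, 21 to 49 mm above the underside, 58 mm apart outside when free, 47 mm fully in. Between them a grip block 50 (x) by 37 (y) mm, its dome top at 55 mm
- cover_foot (a point): Centre of the cover's underside, same axes as cover_mid. Boss 50 mm wide up to 16 mm; two lugs on it 12 mm wide, 4.5 to 8.5 mm above the underside, reaching 32 mm from the axis; flange 68 mm wide from 16 to 20 mm, which comes to lie on the drum's rim. Keep fingertips 1 mm or more above the flange when pinching the tabs
- tab_l (a joint): Travel of the tab on the cover's +y side, m: 0 free, 0.0055 fully in (end stop); spring 2 N to start, 6.5 N fully in. Its catch, under the flange, reaches 31 mm from the axis when free, 25.5 mm fully in; free, it cannot go down through the lip. It springs back to 0 in the locked place only; elsewhere in the drum the lip holds it 0.002 or more in
- tab_r (a joint): The same for the tab on the cover's -y side
- trimmer: The green grass trimmer, fixed in a plywood cradle with its cutting head upward; origin on the bench under the drum's axis, x along its tube. The black guard is a half disc of 132 mm radius round the axis on the tube's side, with a skirt that stands up to 112 mm above the bench
- old_spool: a worn white empty spool, a 52 mm wide, 30 mm tall reel standing on the bench; origin at the centre of its underside. Not part of the job
- jar_lid: a plain round grey screw lid with ribbed edge and no tabs, 60 mm wide and 19 mm tall; origin at the centre of its underside. Not part of the job
- multimeter: a yellow and black multimeter lying on its back, 185 x 92 x 50 mm; origin at the centre of its underside. Not part of the job
- mug: a white mug, 82 mm wide and 95 mm tall, handle along its +y; origin at the centre of its underside. Not part of the job
- screwdriver: a screwdriver lying on the bench along its x axis. Not part of the job
- solder_reel: a red reel of solder standing on end, 56 mm wide and 54 mm tall; origin at the centre of its underside. Not part of the job
- torch: a black pocket torch lying on its side along its x axis, 152 mm long, up to 38 mm thick. Not part of the job
There are look-alikes about, which are no part of the job. Of the things that look like the part that bears cover_mid, take the one that is farthest to the robot's right at the start.

How it is judged (in metres and radians):
On the way:
1. the cover, with both tabs pinched in, has dropped into the drum and is down flush (within 3 mm) (z of cover_mid in the frame of spindle between 0.016 and 0.0225 m and horizontal distance between cover_mid and spindle below 0.0035 m and angle between cover_mid's own z axis and vertical below 0.06 rad and value of joint each of tab_l, tab_r above 0.003 m), for 0.1 s.
At the end, for the whole second after the job is handed in: The cover lies down flush in the drum (its cover_mid point 16 to 22.5 mm above spindle, axes within 3.5 mm, upright within 0.06 rad) and both tabs have sprung out (each within 1.2 mm of free), which they can do only in the locked place (z of cover_mid in the frame of spindle between 0.016 and 0.0225 m and horizontal distance between cover_mid and spindle below 0.0035 m and angle between cover_mid's own z axis and vertical below 0.06 rad and value of joint each of tab_l, tab_r below 0.0012 m); the robot touches nothing.
It fails at once if the cover is forced: it presses on the trimmer with more than 60 N (contact force between cover and trimmer above 60 N).
It fails at once if the robot pushes on the trimmer itself with more than 25 N (contact force between the arm and trimmer above 25 N).
It fails at once if one of the other things on the bench is moved by more than 30 mm (distance of any of old_spool, jar_lid, multimeter, mug, screwdriver, solder_reel, torch from where it was at the start of the episode above 0.03 m).
It also fails if it takes over 64 s, if anything falls off the work surface, if the arm or the gripper's body presses on something with over 40 N, if the wrist force passes 120 N, or if a joint passes its speed limit or range.

## Working session

There is one attempt and no reset: what is moved stays moved. The work goes in short steps, Python scripts to look and compute and a tool call to move; the robot and the scene stay as the last step left them, time stands still between calls to the robot, and variables do not carry over. Pictures are saved under pics/ and viewed, about 8 in all and at most 12, crops included, and the job is handed in when it is done.

Besides the shell and the picture viewer there is one more tool, called after "Call:" by a JSON object that holds its "method" and its "body". jog_arm: Moves the arm, as the interface text tells. Its arguments: {"type":"object","properties":{"moves":{"type":"array","items":{"type":"array","items":{"type":"array","items":{"type":"number"}}}},"gripper":{"type":"number"},"squeeze":{"type":"number"}},"required":["moves"]}

```bash
mkdir -p pics; ls
cat > h.py <<'E'
import numpy as np, cv2
from cell import manip
from scipy.spatial.transform import Rotation as Ro
def grab(n):
    p=manip.camera_params(n); im,d=manip.camera(n); return im,d,p
def unproj(p,u,v,d):
    R=cv2.Rodrigues(np.array(p["rvec"],float))[0]
    c=np.array([(u-p["cx"])/p["fx"]*d,(v-p["cy"])/p["fy"]*d,d*np.ones_like(u,dtype=float)])
    return (R.T@(c.reshape(3,-1)-np.array(p["tvec"],float).reshape(3,1))).T
def cloud(d,p):
    v,u=np.mgrid[0:480,0:640]
    return unproj(p,u.ravel().astype(float),v.ravel().astype(float),d.ravel().astype(float)).reshape(480,640,3)
def plane(p,u,v,z):
    a,b=unproj(p,np.array([u*1.]),np.array([v*1.]),np.array([100.]))[0],unproj(p,np.array([u*1.]),np.array([v*1.]),np.array([1000.]))[0]
    return a+(b-a)*(z-a[2])/(b[2]-a[2])
E
python3 - <<'E'
from h import *
print(manip.read_state())
for n in("scene","top"):
    im,d,p=grab(n); cv2.imwrite(f"pics/{n}0.png",im); np.savez(f"{n}0.npz",im=im,d=d,**{k:np.array(x) for k,x in p.items()})
    print(n,p)
E
```

```text
pics
{'clock': 0.0, 'joints': array([-1.29057131e+00,  3.00468482e-01,  1.52153335e+00,  7.58009458e-06,
        1.32068933e+00, -6.65898122e-02]), 'qd': array([ 0.00175655,  0.0005638 ,  0.00087111, -0.00013049, -0.00288527,
        0.00016743]), 'effort': array([-1.10836361e-03, -5.31810236e+01, -3.52740812e+01,  7.08270329e-02,
        2.43495737e-02, -9.55457358e-05]), 'eef_pos': array([ 186.89069028, -517.04039261,  223.90794181]), 'eef_rot': array([3.06831919, 1.56969779, 1.84433581]), 'wrist_force': array([-0.42503309,  0.10284995, -0.08532328]), 'moment': array([-0.01929238, -0.03080761, -0.02740843]), 'finger_gap': 93.89590604629956}
scene {'fx': 441.9290791574835, 'fy': 441.9290791574835, 'cx': 322.5938981663871, 'cy': 236.86899517452935, 'rvec': array([ 2.38784808,  1.14027575, -0.3125159 ]), 'tvec': array([-315.90302562, -324.66724124, 1360.20280646])}
top {'fx': 448.30324370797763, 'fy': 448.30324370797763, 'cx': 321.211305509592, 'cy': 232.83666275422658, 'rvec': array([ 2.184739  , -2.18751145,  0.05745766]), 'tvec': array([ -15.98376539,  531.45846135, 1097.46944472])}
```

View pics/top0.png

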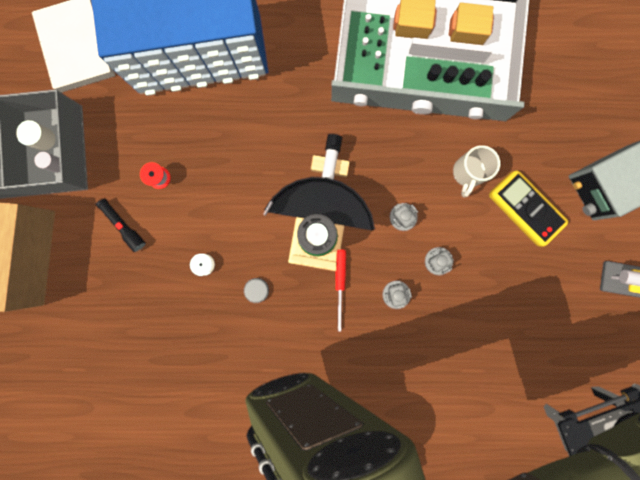

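View pics/scene0.png

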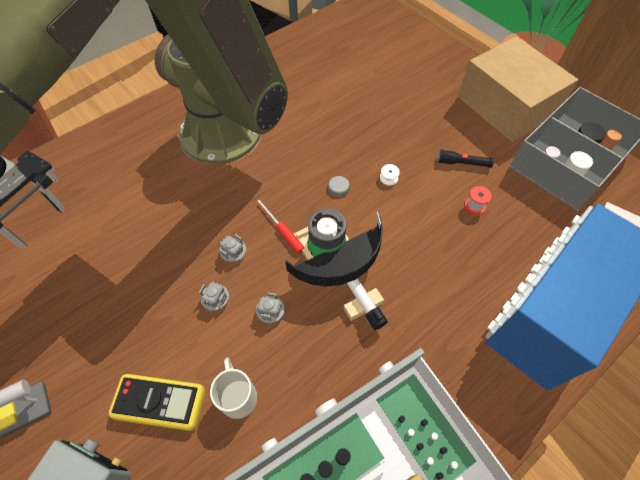

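Top view: three tabbed grey covers at about (404,216), (440,261) and (397,295), the drum at (317,234), and the jar lid at (256,290). Next I measure them.

Run:
```python
from h import *
z=np.load("top0.npz"); p={k:z[k] for k in("fx","fy","cx","cy","rvec","tvec")}; im,d=z["im"],z["d"]
C=cloud(d,p)
for (u,v) in [(404,216),(440,261),(397,295)]:
    w=C[v-28:v+28,u-28:u+28].reshape(-1,3)
    m=(w[:,2]>12)&(w[:,2]<26); t=w[w[:,2]>27]
    t=t[np.linalg.norm(t[:,:2]-np.median(t[:,:2],0),axis=1)<38]
    f=w[m]; q=f[np.linalg.norm(f[:,:2]-t[:,:2].mean(0),axis=1)<42]
    print((u,v),"flange",cv2.minEnclosingCircle(q[:,:2].astype(np.float32)),len(q),"top",t.mean(0),t[:,2].max(),cv2.minAreaRect(t[:,:2].astype(np.float32)))
w=C[200:275,280:360].reshape(-1,3)
r=w[(w[:,2]>119)&(w[:,2]<131)]; print("drum rim",cv2.minEnclosingCircle(r[:,:2].astype(np.float32)),len(r),r.mean(0))
t=C[130:200,300:360].reshape(-1,3); 
for a in [(332,146),(329,165),(317,234),(341,270)]: print(a,C[a[1],a[0]])
s=manip.read_state(); print(Ro.from_euler('xyz',s['eef_rot']).as_matrix())
big=cv2.resize(im[190:320,280:470],None,fx=4.2,fy=4.2,interpolation=cv2.INTER_CUBIC); cv2.imwrite("pics/crop1.png",big)
```

```text
(404, 216) flange ((572.4802856445312, -220.61660766601562), 34.09003829956055) 176 top [ 571.20979328 -218.86970427   48.07720825] 59.4997754657877 ((572.3465576171875, -220.05499267578125), (54.73836135864258, 55.00819396972656), 84.96923065185547)
(440, 261) flange ((462.6382751464844, -305.65887451171875), 33.710174560546875) 177 top [ 462.59263565 -303.24850648   48.3888179 ] 61.033214432966844 ((462.70941162109375, -305.5955505371094), (54.447715759277344, 55.27989196777344), 74.99041748046875)
(397, 295) flange ((380.65704345703125, -201.308349609375), 34.121917724609375) 182 top [ 381.70193553 -199.57874843   48.42925701] 59.8710630874205 ((380.9433898925781, -200.3768310546875), (51.3381233215332, 58.12117004394531), 15.177345275878906)
drum rim ((523.4716186523438, -6.8583269119262695), 45.29633712768555) 708 [523.09672585  -7.19827874 125.06451131]
(332, 146) [738.41176451 -43.27421086  61.38769923]
(329, 165) [694.13892135 -36.03168026  51.89410908]
(317, 234) [522.80202922  -7.96368976 114.2558459 ]
(341, 270) [439.52468603 -65.20815778  23.31465406]
[[-3.01610031e-04  9.40449386e-01  3.39933612e-01]
 [ 9.67858277e-04  3.39933743e-01 -9.40448889e-01]
 [-9.99999486e-01  4.53587415e-05 -1.01274915e-03]]
```

View pics/crop1.png

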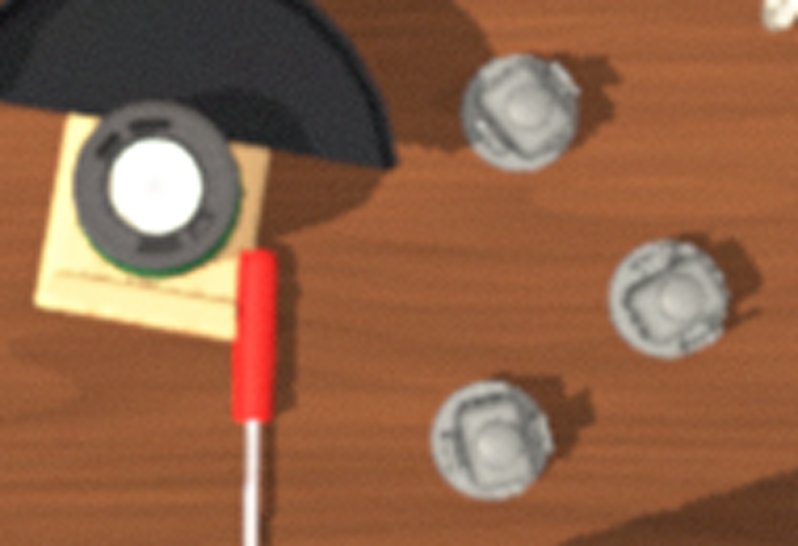

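Target cover: (462.7,-305.6), farthest right. Drum axis: about (523.5,-7), with the gaps roughly along world x. I'll move above the cover while turning.

Call:
{"method": "jog_arm", "body": {"moves": [[[46,36,0,0,0,8.5],[46,36,0,0,0,8.5],[46,36,0,0,0,8.5],[46,36,0,0,0,8.5],[46,36,0,0,0,8.5]]]}}

```text
clock: 0.6
eef_pos: [384.1, -360.4, 222.4]
eef_rot: [3.109, 1.567, 2.634]
wrist_force: [-0.4, -0.5, -0.1]
finger_gap: 93.8
```

Call:
{"method": "jog_arm", "body": {"moves": [[[30,20,0,0,0,8.5],[8,6,0,0,0,8.5],[0,0,0,0,0,8.5],[0,0,0,0,0,8.5],[0,0,0,0,0,8.5]]]}}

```text
clock: 1.1
eef_pos: [427.8, -327.5, 220.7]
eef_rot: [2.69, 1.564, 2.965]
wrist_force: [-0.3, 0.0, -0.5]
finger_gap: 94.4
```

Run:
```python
from h import *
s=manip.read_state(); print(s['clock'],s['eef_pos'],Ro.from_euler('xyz',s['eef_rot']).as_matrix()[:,2])
im,d,p=grab("wrist"); cv2.imwrite("pics/w1.png",im); np.savez("w1.npz",im=im,d=d,**{k:np.array(x) for k,x in p.items()})
R=cv2.Rodrigues(p["rvec"])[0]; print(-R.T@p["tvec"],R)
```

```text
1.1 [ 427.7779097  -327.45637903  220.71111266] [ 0.96234752  0.27176025 -0.00579825]
[ 411.80208892 -261.86246809  380.42375696] [[ 0.96232313  0.27185228 -0.0055257 ]
 [ 0.26581051 -0.93626775  0.2296682 ]
 [ 0.05726229 -0.22248381 -0.9732533 ]]
```

View pics/w1.png

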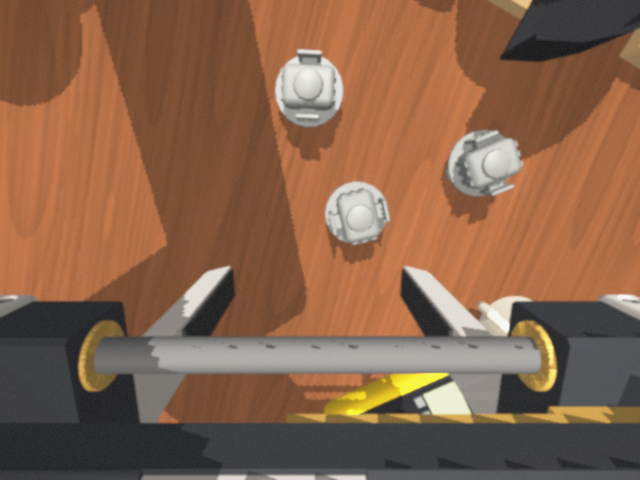

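The wrist view shows the target at (357,215), with tabs at (332,222) and (384,208). I'll compute the tab angle from the point cloud.

```bash
cat >> h.py <<'E'
def load(f):
    z=np.load(f); return z["im"],z["d"],{k:z[k] for k in("fx","fy","cx","cy","rvec","tvec")}
def proj(p,X): return cv2.projectPoints(np.array(X,float).reshape(-1,1,3),p["rvec"],p["tvec"],np.array([[p["fx"],0,p["cx"]],[0,p["fy"],p["cy"]],[0,0,1.]]),None)[0].reshape(-1,2)
E
python3 - <<'E'
from h import *
im,d,p=load("w1.npz"); C=cloud(d,p)
print(proj(p,[[462.7,-305.6,20],[571,-220,20],[381,-200,20]]))
w=C[170:260,310:405].reshape(-1,3)
f=w[(w[:,2]>14)&(w[:,2]<24)]; c,r=cv2.minEnclosingCircle(f[:,:2].astype(np.float32)); print(c,r,len(f))
t=w[(w[:,2]>40)&(w[:,2]<53)]
q=t[:,:2]-c; rr=np.hypot(*q.T); 
for lo in (23,25,27):
    a=np.arctan2(q[:,1],q[:,0])[(rr>lo)&(rr<33)]
    print(lo,np.degrees(np.angle(np.exp(2j*a).mean())/2),len(a)); 
print(np.histogram(np.degrees(a),bins=24,range=(-180,180)))
for uv in [(332,222),(384,208)]: print(plane(p,*uv,49))
a,b=plane(p,332,222,49),plane(p,384,208,49); print((a+b)/2,np.degrees(np.arctan2(*(b-a)[1::-1])))
big=cv2.resize(im[165:265,305:410],None,fx=6,fy=6,interpolation=cv2.INTER_CUBIC); cv2.imwrite("pics/w1c.png",big[:600])
E
```

```text
[[353.19514056 214.17143139]
 [476.81309139 163.94844087]
 [306.16531356  91.0109198 ]]
(465.86358642578125, -303.8057556152344) 33.92509078979492 827
23 -7.502046127923119 493
25 29.58305146756022 340
27 29.485596417181462 169
(array([18, 18, 17, 11,  0,  2,  3,  0,  0,  5,  1,  0, 13, 19, 19, 18,  0,
        4,  9,  0,  0,  7,  5,  0]), array([-180., -165., -150., -135., -120., -105.,  -90.,  -75.,  -60.,
        -45.,  -30.,  -15.,    0.,   15.,   30.,   45.,   60.,   75.,
         90.,  105.,  120.,  135.,  150.,  165.,  180.]))
[ 440.56901558 -315.39779291   49.        ]
[ 486.07944109 -287.89313488   49.        ]
[ 463.32422834 -301.64546389   49.        ] 31.147065826664075
```

View pics/w1c.png

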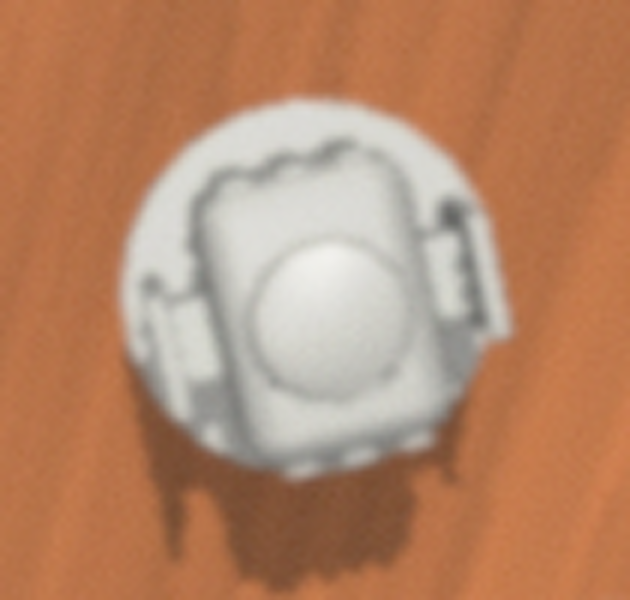

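Call:
{"method": "jog_arm", "body": {"moves": [[[20,14,-30,0,0,8],[16,10,-40,0,0,6],[0,0,-40,0,0,0],[0,0,-30,0,0,0],[0,0,0,0,0,0]]]}}

```text
clock: 1.65
eef_pos: [464.4, -302.3, 76.6]
eef_rot: [2.911, 1.566, -2.854]
wrist_force: [0.1, 0.4, -0.2]
finger_gap: 94.2
```

Run:
```python
from h import *
s=manip.read_state(); R=Ro.from_euler('xyz',s['eef_rot']).as_matrix();print(s['clock'],s['eef_pos'],R,np.degrees(np.arctan2(R[1,2],R[0,2])))
```

```text
1.65 [ 464.38126408 -302.30466972   76.56058473] [[-0.00463487 -0.49572703  0.86846602]
 [-0.00137107  0.86847768  0.49572637]
 [-0.99998832  0.0011069  -0.00470495]] 29.718021395644445
```

Call:
{"method": "jog_arm", "body": {"moves": [[[0,-1,-25,0,0,0],[0,0,-8,0,0,0],[0,0,0,0,0,0]]]}}

```text
clock: 1.95
eef_pos: [465.4, -304.4, 46.1]
eef_rot: [-2.831, 1.567, -2.318]
wrist_force: [0.3, -1.0, 0.2]
finger_gap: 94.0
```

Call:
{"method": "jog_arm", "body": {"moves": [[[0,0,0,0,0,0],[0,0,0,0,0,0],[0,0,0,0,0,0],[0,0,0,0,0,0],[0,0,0,0,0,0]]], "gripper": -1, "squeeze": 35}}

```text
clock: 2.45
eef_pos: [467.1, -305.9, 51.5]
eef_rot: [-1.699, 1.563, -1.189]
wrist_force: [-0.5, 0.0, 0.3]
finger_gap: 57.2
```

Call:
{"method": "jog_arm", "body": {"moves": [[[-1,1,-3,0,0,0],[-1,1,-4,0,0,0],[0,0,-2,0,0,0],[0,0,-1,0,0,0]]], "gripper": 0.5}}

```text
clock: 2.85
eef_pos: [464.9, -303.7, 40.7]
eef_rot: [-1.693, 1.563, -1.182]
wrist_force: [0.6, -0.5, -0.2]
finger_gap: 70.3
```

```bash
cat > st.py <<'E'
from h import *
np.set_printoptions(precision=2,suppress=True)
s=manip.read_state(); R=Ro.from_euler('xyz',s['eef_rot']).as_matrix();print(s['clock'],s['eef_pos'],"zang",np.degrees(np.arctan2(R[1,2],R[0,2])).round(2),"tilt x",R[:2,0]*57.3,"F",s['wrist_force'],"M",s['moment'],"gap",s['finger_gap'],"j6",s['joints'][5])
E
python3 st.py
```

```text
2.85 [ 464.86 -303.67   40.74] zang 29.25 tilt x [ 0.16 -0.4 ] F [ 0.64 -0.49 -0.16] M [-0.04 -0.12 -0.03] gap 70.313076898759 j6 -1.1505873644763225
```

Call:
{"method": "jog_arm", "body": {"moves": [[[0,0,2,0,0,0],[0,0,0,0,0,0],[0,0,0,0,0,0],[0,0,0,0,0,0],[0,0,0,0,0,0]]], "gripper": -1}}

```text
clock: 3.35
eef_pos: [465.0, -303.7, 43.1]
eef_rot: [-1.683, 1.563, -1.173]
wrist_force: [-0.6, 0.6, -1.1]
finger_gap: 44.4
```

```bash
python3 st.py
```

```text
3.35 [ 465.02 -303.7    43.14] zang 29.26 tilt x [ 0.17 -0.4 ] F [-0.62  0.59 -1.13] M [-0.04 -0.05 -0.01] gap 44.40136466858302 j6 -1.1506480787611744
```

Call:
{"method": "jog_arm", "body": {"moves": [[[0,0,25,0,0,0],[5,10,48,0,0,0],[15,25,48,0,0,0],[20,38,35,0,0,0],[20,38,20,0,0,0]]]}}

```text
clock: 3.85
eef_pos: [518.9, -197.3, 214.0]
eef_rot: [3.13, 1.567, -2.649]
wrist_force: [0.6, -1.0, -1.0]
finger_gap: 44.9
```

Call:
{"method": "jog_arm", "body": {"moves": [[[20,38,0,0,0,0],[20,38,0,0,0,0],[0,0,0,0,0,0],[0,0,0,0,0,0]]]}}

```text
clock: 4.25
eef_pos: [562.4, -114.2, 218.0]
eef_rot: [-1.49, 1.566, -0.981]
wrist_force: [0.3, 0.3, -0.5]
finger_gap: 45.0
```

```bash
python3 st.py
python3 - <<'E'
from h import *
im,d,p=grab("wrist"); cv2.imwrite("pics/w2.png",im); np.savez("w2.npz",im=im,d=d,**{k:np.array(x) for k,x in p.items()})
E
```

```text
4.25 [ 562.38 -114.18  218.  ] zang 29.12 tilt x [ 0.14 -0.21] F [ 0.35  0.25 -0.5 ] M [-0.01 -0.08 -0.01] gap 45.01596059355151 j6 -0.7702964258228084
```

View pics/w2.png

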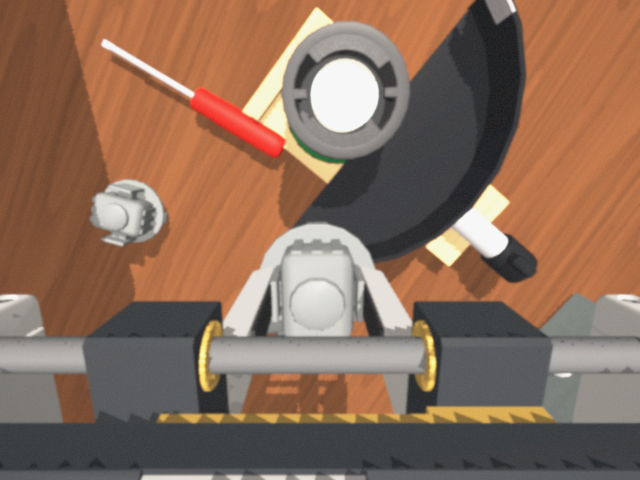

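The drum is at (346,90) with the cover held between the fingers at (318,280). I'll rectify the rim plane into world axes to see the gaps.

Run:
```python
from h import *
im,d,p=load("w2.npz"); C=cloud(d,p)
w=C[10:175,270:425].reshape(-1,3); r=w[(w[:,2]>121)&(w[:,2]<129)]
c,rad=cv2.minEnclosingCircle(r[:,:2].astype(np.float32)); print("rim",c,rad,len(r),np.median(r[:,2]))
# white spool
hsv=cv2.cvtColor(im,cv2.COLOR_BGR2HSV)
print("tube",np.array(c)-0)
S=6; cx,cy=c
wp=np.array([[cx+50,cy+50],[cx+50,cy-50],[cx-50,cy-50],[cx-50,cy+50]])
src=proj(p,np.c_[wp,np.full(4,124.)]).astype(np.float32)
dst=np.array([[0,0],[600,0],[600,600],[0,600]],np.float32)
out=cv2.warpPerspective(im,cv2.getPerspectiveTransform(src,dst),(600,600),flags=cv2.INTER_CUBIC)
out=np.clip(out.astype(float)*1.6,0,255).astype(np.uint8); cv2.imwrite("pics/drum.png",out)
# polar profile at 27.5-32 radius: brightness by angle
g=cv2.cvtColor(out,cv2.COLOR_BGR2GRAY)
for a in range(-180,180,6):
    t=np.radians(a); print(a,[int(g[int(300-6*rr*np.cos(t)),int(300-6*rr*np.sin(t))]) for rr in (29,30.5,32)],end=' ')
```

```text
rim (526.452392578125, -4.976876258850098) 45.40276336669922 7562 124.20702534692958
tube [526.45239258  -4.97687626]
-180 [127, 91, 85] -174 [142, 105, 85] -168 [161, 122, 82] -162 [163, 148, 103] -156 [191, 196, 169] -150 [244, 254, 250] -144 [153, 154, 139] -138 [162, 164, 161] -132 [165, 161, 164] -126 [163, 187, 229] -120 [163, 178, 225] -114 [235, 227, 232] -108 [232, 236, 232] -102 [239, 229, 229] -96 [239, 230, 230] -90 [230, 231, 231] -84 [228, 224, 226] -78 [234, 229, 225] -72 [233, 232, 226] -66 [229, 229, 226] -60 [239, 227, 228] -54 [226, 225, 226] -48 [234, 231, 223] -42 [230, 231, 222] -36 [229, 226, 222] -30 [231, 223, 226] -24 [233, 229, 221] -18 [227, 227, 223] -12 [159, 145, 109] -6 [159, 134, 98] 0 [151, 112, 100] 6 [125, 101, 96] 12 [112, 98, 90] 18 [96, 92, 90] 24 [124, 123, 127] 30 [242, 247, 237] 36 [181, 182, 176] 42 [98, 91, 98] 48 [91, 97, 90] 54 [96, 95, 95] 60 [95, 90, 93] 66 [222, 225, 220] 72 [255, 250, 250] 78 [255, 255, 254] 84 [252, 254, 255] 90 [254, 252, 252] 96 [255, 255, 255] 102 [255, 255, 255] 108 [255, 255, 255] 114 [255, 255, 255] 120 [255, 255, 255] 126 [254, 255, 255] 132 [255, 255, 255] 138 [255, 255, 255] 144 [255, 255, 254] 150 [254, 255, 255] 156 [243, 252, 255] 162 [254, 252, 255] 168 [93, 90, 85] 174 [101, 84, 87]
```

View pics/drum.png

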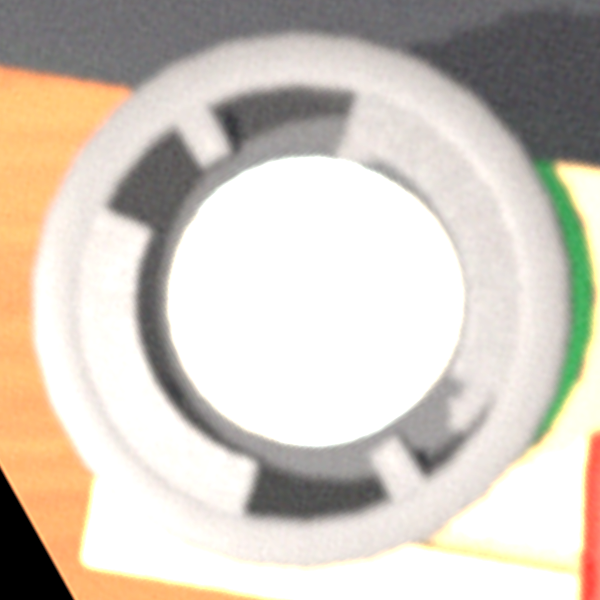

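Rectified view: entry gaps centred at about 5° and 186°, and notches at about 50°, so the gap line is about 5.5°. Both cameras agree on the cover→drum vector of (60.7,298.8). Next I measure the held cover relative to the drum in the same image.

Run:
```python
from h import *
from scipy.optimize import least_squares
im,d,p=load("w2.npz"); C=cloud(d,p)
T=np.array([562.38,-114.18,218.0])
sub=C[200:335,240:400].reshape(-1,3); uv=np.stack(np.mgrid[200:335,240:400],-1).reshape(-1,2)
near=np.hypot(*(sub[:,:2]-T[:2]).T)<45
print(np.histogram(sub[near][:,2],bins=np.arange(185,245,3)))
f=sub[near&(abs(sub[:,2]-195.5)<4)]
print("flange n",len(f),np.median(f[:,2]))
hull=cv2.convexHull(f[:,:2].astype(np.float32))[:,0]
ang=np.degrees(np.arctan2(hull[:,1]-T[1],hull[:,0]-T[0]))
h=hull[(np.abs(((ang-119+180)%360)-180)<60)]
s=least_squares(lambda c:np.hypot(h[:,0]-c[0],h[:,1]-c[1])-33.8,T[:2],loss='soft_l1'); print("c",s.x,len(h),np.abs(s.fun).max())
t=sub[near&(sub[:,2]>226)]; print("dome",t.mean(0),t[:,2].max(),len(t))
t=sub[near&(sub[:,2]>220)]; print(cv2.minAreaRect(t[:,:2].astype(np.float32)),t.mean(0))
t=sub[near&(sub[:,2]>226)]; print(cv2.minEnclosingCircle(t[:,:2].astype(np.float32)))
# plane fit of flange for tilt
A=np.c_[f[:,:2]-T[:2],np.ones(len(f))]; print("flange slope",np.linalg.lstsq(A,f[:,2],rcond=None)[0])
```

```text
(array([   0,    7,  768, 1276,   58,  115,  160,  194,  235,  286,  382,
        802, 2737, 1419, 2052,  276,  199,  214,  227]), array([185, 188, 191, 194, 197, 200, 203, 206, 209, 212, 215, 218, 221,
       224, 227, 230, 233, 236, 239, 242]))
flange n 2083 194.236747089318
c [ 564.45516467 -113.77170803] 32 0.2336564461166617
dome [ 562.41916469 -108.5302361   240.72643945] 274.2052826985223 5341
((562.9461669921875, -110.38526153564453), (69.14844512939453, 44.61494445800781), 29.937986373901367) [ 561.84507527 -108.24726175  232.99266353]
((559.6179809570312, -104.6062240600586), 34.58525466918945)
flange slope [2.13129610e-03 2.44139274e-04 1.94299270e+02]
```

Call:
{"method": "jog_arm", "body": {"moves": [[[-9,27,0,0,0,8.4],[-9,27,0,0,0,8.4],[-9,27,0,0,0,8.4],[-9,20,0,0,0,8.4],[-2,7,0,0,0,8.4]]]}}

```text
clock: 4.8
eef_pos: [520.9, -9.5, 216.4]
eef_rot: [-2.044, 1.568, -0.79]
wrist_force: [-0.2, 0.1, -1.1]
finger_gap: 44.8
```

Call:
{"method": "jog_arm", "body": {"moves": [[[0,0,-5,0,0,8.4],[0,0,-10,0,0,8.4],[0,0,-10,0,0,6],[0,0,-5,0,0,0],[0,0,0,0,0,0]]]}}

```text
clock: 5.3
eef_pos: [519.2, -13.6, 185.4]
eef_rot: [-2.109, 1.569, -0.45]
wrist_force: [-1.1, -0.1, -0.7]
finger_gap: 45.0
```

```bash
python3 st.py
```

```text
5.3 [519.2  -13.57 185.41] zang 95.05 tilt x [ 0.12 -0.06] F [-1.15 -0.09 -0.67] M [ 0.08 -0.09 -0.01] gap 45.04168583915639 j6 -1.7548947788211817
```

Call:
{"method": "jog_arm", "body": {"moves": [[[5,7,0,0,0,0.5],[0,1,-5,0,0,0],[0,0,-5,0,0,0],[0,0,-3,0,0,0],[0,0,0,0,0,0]]]}}

```text
clock: 5.8
eef_pos: [525.0, -5.7, 172.2]
eef_rot: [-2.006, 1.568, -0.346]
wrist_force: [0.8, 0.4, -1.3]
finger_gap: 44.8
```

```bash
python3 st.py
```

```text
5.8 [524.97  -5.66 172.18] zang 95.14 tilt x [ 0.18 -0.06] F [ 0.77  0.41 -1.34] M [ 0.06 -0.12  0.03] gap 44.79669202125981 j6 -1.740355564393886
```

Call:
{"method": "jog_arm", "body": {"moves": [[[-0.5,0,-3,0,0,0],[0,0,-3,0,0,0],[0,0,-2,0,0,0],[0,0,-1,0,0,0]]]}}

```text
clock: 6.2
eef_pos: [524.4, -5.7, 162.6]
eef_rot: [-1.99, 1.567, -0.33]
wrist_force: [0.3, 0.8, -2.1]
finger_gap: 45.0
```

```bash
python3 st.py
```

```text
6.2 [524.44  -5.72 162.64] zang 95.12 tilt x [ 0.2  -0.07] F [ 0.27  0.85 -2.14] M [ 0.02 -0.2  -0.04] gap 45.03248037314505 j6 -1.7400820383452134
```

Call:
{"method": "jog_arm", "body": {"moves": [[[0,0,-1.5,0,0,0],[0,0,-1.5,0,0,0],[0,0,-1,0,0,0]]]}}

```text
clock: 6.5
eef_pos: [524.5, -5.8, 158.5]
eef_rot: [-1.966, 1.567, -0.306]
wrist_force: [-1.5, -0.2, 2.9]
finger_gap: 45.0
```

```bash
python3 st.py
```

```text
6.5 [524.53  -5.77 158.54] zang 95.11 tilt x [ 0.22 -0.07] F [-1.49 -0.18  2.95] M [ 0.11  0.04 -0.02] gap 45.04193428943635 j6 -1.740035461751076
```

Below the lip height and at the spool spring, with about 4 N: the lugs have dropped in. I'll press on to flush.

Call:
{"method": "jog_arm", "body": {"moves": [[[0,0,-2,0,0,0],[0,0,-2,0,0,0],[0,0,-1.5,0,0,0]]]}}

```text
clock: 6.8
eef_pos: [524.7, -5.7, 153.5]
eef_rot: [-1.927, 1.566, -0.267]
wrist_force: [-2.8, 0.5, 5.4]
finger_gap: 45.1
```

```bash
python3 st.py
```

```text
6.8 [524.65  -5.73 153.55] zang 95.12 tilt x [ 0.26 -0.07] F [-2.77  0.46  5.38] M [0.09 0.35 0.06] gap 45.05442941501635 j6 -1.739999892557999
```

Call:
{"method": "jog_arm", "body": {"moves": [[[-0.5,0,-1.2,0,0,0],[0,0,-1,0,0,0]]]}}

```text
clock: 7.0
eef_pos: [524.6, -5.7, 151.9]
eef_rot: [-1.861, 1.564, -0.201]
wrist_force: [-4.1, 0.5, 12.2]
finger_gap: 44.8
```

```bash
python3 st.py
```

```text
7.0 [524.61  -5.74 151.87] zang 95.11 tilt x [ 0.36 -0.07] F [-4.1   0.52 12.22] M [ 0.16  0.66 -0.01] gap 44.8476412651698 j6 -1.7400919870255458
```

Flush at 12 N. Now I turn clockwise.

Call:
{"method": "jog_arm", "body": {"moves": [[[-1,0,-0.2,0,0,0],[0,0,-0.3,0,0,-4],[0,0,-0.3,0,0,-4],[0,0,-0.3,0,0,-4]]]}}

```text
clock: 7.4
eef_pos: [525.3, -5.8, 152.6]
eef_rot: [-1.749, 1.558, -0.304]
wrist_force: [-0.4, 0.2, 5.9]
finger_gap: 44.6
```

```bash
python3 st.py
```

```text
7.4 [525.29  -5.84 152.6 ] zang 82.78 tilt x [ 0.67 -0.21] F [-0.41  0.17  5.91] M [0.03 0.1  0.05] gap 44.64155018595903 j6 -1.5231133118751476
```

Call:
{"method": "jog_arm", "body": {"moves": [[[-0.3,0,-0.5,0.1,0.4,-5],[0,0,-0.5,0.1,0.3,-5],[0,0,-0.4,0,0,-5]]]}}

```text
clock: 7.7
eef_pos: [526.4, -5.9, 152.6]
eef_rot: [-1.697, 1.567, -0.524]
wrist_force: [-0.5, 0.3, 5.4]
finger_gap: 44.9
```

```bash
python3 st.py
```

```text
7.7 [526.37  -5.94 152.6 ] zang 67.2 tilt x [ 0.19 -0.11] F [-0.52  0.3   5.42] M [0.01 0.01 0.06] gap 44.904858178061275 j6 -1.2522789988196055
```

Call:
{"method": "jog_arm", "body": {"moves": [[[-1,0,-0.4,0,0.1,-5],[-0.5,0,-0.4,0,0.1,-5],[0,0,-0.4,0,0,-3]]]}}

```text
clock: 8.0
eef_pos: [526.4, -6.1, 152.8]
eef_rot: [-1.554, 1.566, -0.619]
wrist_force: [-1.0, -0.2, 5.9]
finger_gap: 44.9
```

```bash
python3 st.py
```

```text
8.0 [526.42  -6.12 152.82] zang 53.58 tilt x [ 0.25 -0.18] F [-1.03 -0.19  5.85] M [-0.03  0.07  0.03] gap 44.894635323535766 j6 -1.0138726082370864
```

Call:
{"method": "jog_arm", "body": {"moves": [[[-0.5,0,-0.4,0,0.1,-2],[0,0,-0.4,0,0,-1.5]]]}}

```text
clock: 8.2
eef_pos: [526.6, -6.1, 152.8]
eef_rot: [-1.481, 1.565, -0.611]
wrist_force: [-2.9, 2.7, 6.4]
finger_gap: 45.0
```

```bash
python3 st.py
```

```text
8.2 [526.63  -6.1  152.82] zang 49.87 tilt x [ 0.28 -0.19] F [-2.85  2.73  6.41] M [0.27 0.49 0.06] gap 45.03090271335264 j6 -0.9487679998267218
```

Call:
{"method": "jog_arm", "body": {"moves": [[[-0.3,0,-0.3,0,0,-1.5],[0,0,-0.3,0,0,-1]]]}}

```text
clock: 8.4
eef_pos: [526.4, -6.3, 152.7]
eef_rot: [-1.513, 1.564, -0.688]
wrist_force: [-4.5, -2.2, 5.3]
finger_gap: 44.8
```

```bash
python3 st.py
```

```text
8.4 [526.39  -6.25 152.71] zang 47.28 tilt x [ 0.3  -0.24] F [-4.54 -2.19  5.33] M [-0.43  0.9   0.3 ] gap 44.82802252123023 j6 -0.9030513190362885
```

Call:
{"method": "jog_arm", "body": {"moves": [[[-0.3,0,-0.3,0,0,-1],[0,0,-0.3,0,0,-0.5]]]}}

```text
clock: 8.6
eef_pos: [526.0, -6.7, 152.6]
eef_rot: [-1.627, 1.563, -0.829]
wrist_force: [-3.7, 0.0, 6.9]
finger_gap: 44.7
```

```bash
python3 st.py
```

```text
8.6 [525.96  -6.68 152.64] zang 45.74 tilt x [ 0.29 -0.32] F [-3.67  0.04  6.88] M [-0.03  0.66  0.36] gap 44.695019787242316 j6 -0.8758654119098965
```

Yaw moment rose from 0.05 to 0.36 N·m after about 48° of turn, so the cover is at the stop. I'll ease back slightly and release.

Call:
{"method": "jog_arm", "body": {"moves": [[[0,0,0,0,0,1.5],[0,0,0,0,0,0.5]]]}}

```text
clock: 8.8
eef_pos: [526.0, -6.8, 153.0]
eef_rot: [-1.606, 1.563, -0.772]
wrist_force: [-2.3, 0.7, 4.9]
finger_gap: 44.8
```

```bash
python3 st.py
```

```text
8.8 [526.    -6.76 153.03] zang 47.78 tilt x [ 0.33 -0.32] F [-2.27  0.66  4.93] M [ 0.03  0.32 -0.08] gap 44.76085858096866 j6 -0.911740439299389
```

Call:
{"method": "jog_arm", "body": {"moves": [[[0,0,0,0,0,0],[0,0,0,0,0,0],[0,0,0,0,0,0],[0,0,0,0,0,0]]], "gripper": 0.55}}

```text
clock: 9.2
eef_pos: [525.9, -6.9, 152.4]
eef_rot: [-1.666, 1.563, -0.833]
wrist_force: [-0.5, -0.1, -0.2]
finger_gap: 72.0
```

```bash
python3 st.py
```

```text
9.2 [525.89  -6.89 152.36] zang 47.74 tilt x [ 0.3  -0.33] F [-0.54 -0.11 -0.22] M [-0.   -0.14 -0.01] gap 71.9837222482104 j6 -0.9109415288175391
```

Now rise and back off along the camera direction, so I can look before handing in.

Call:
{"method": "jog_arm", "body": {"moves": [[[0,0,15,0,0,0],[0,0,30,0,0,0],[15,-20,40,0,0,0],[35,-32,10,0,0,0],[25,-25,0,0,0,0]]], "gripper": 1}}

```text
clock: 9.7
eef_pos: [600.8, -83.3, 251.2]
eef_rot: [-1.663, 1.563, -0.826]
wrist_force: [-0.2, -0.1, -0.9]
finger_gap: 94.0
```

```bash
python3 st.py
python3 - <<'E'
from h import *
im,d,p=grab("wrist"); np.savez("w3.npz",im=im,d=d,**{k:np.array(x) for k,x in p.items()})
c=proj(p,[[526,-5,145]])[0]; print(c); u,v=[int(x) for x in c]
y0,x0=max(0,v-75),max(0,u-90)
cv2.imwrite("pics/w3c.png",cv2.resize(im[y0:y0+150,x0:x0+180],None,fx=4,fy=4,interpolation=cv2.INTER_CUBIC)); print(x0,y0)
C=cloud(d,p)[y0:y0+150,x0:x0+180].reshape(-1,3)
r=np.hypot(C[:,0]-526,C[:,1]+5); C=C[r<50]; r=r[r<50]
f=C[(r<40)&(abs(C[:,2]-129)<3.2)]; print("flange",cv2.minEnclosingCircle(f[:,:2].astype(np.float32)),np.median(f[:,2]),"rim",np.median(C[(r>38)&(r<44),2]))
print("plane",np.linalg.lstsq(np.c_[f[:,:2]-[526,-5],np.ones(len(f))],f[:,2],rcond=None)[0],"top",np.percentile(C[:,2],99.5))
t=C[(C[:,2]>150)&(C[:,2]<160)]; q=t[:,:2]-[526,-5]; 
for a in range(35,65,5):
    e=[np.cos(np.radians(a)),np.sin(np.radians(a))]; s=q@e; print(a,np.percentile(s,[.5,99.5]).round(1))
E
```

```text
9.7 [600.82 -83.25 251.22] zang 47.94 tilt x [ 0.29 -0.31] F [-0.17 -0.14 -0.93] M [ 0.07 -0.1  -0.06] gap 93.99992754426276 j6 -1.0323579962114873
[325.46810881 101.68690609]
235 26
flange ((525.938232421875, -5.129516124725342), 39.79973602294922) 129.79135526373585 rim 124.30738172239009
plane [ 5.76685065e-03 -8.91749292e-05  1.29682468e+02] top 410.22440579553574
35 [-27.7  26.6]
40 [-27.7  26. ]
45 [-27.8  25.5]
50 [-28.2  25.2]
55 [-28.7  25. ]
60 [-29.1  25. ]
```

View pics/w3c.png

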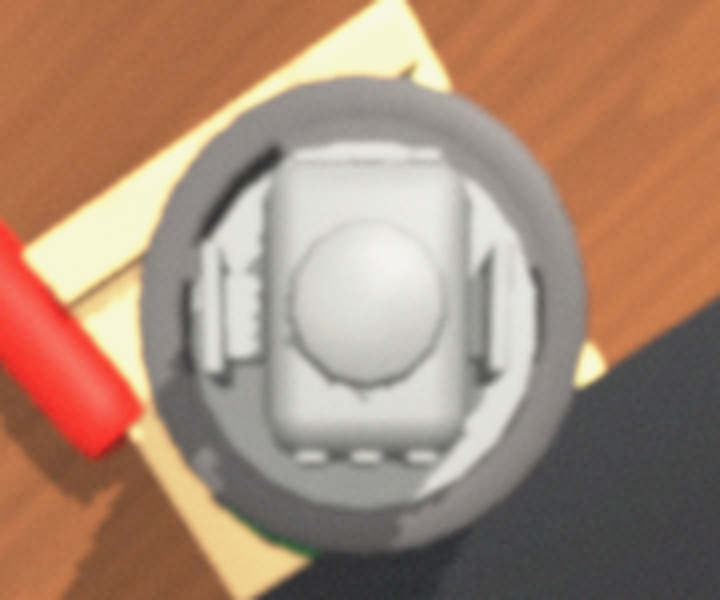

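The cover sits in the drum, with its tabs at crop (212,305) and (500,305) lined up with the notches. I'll check the tab separation, and do so against the free separation measured the same way in the first wrist view.

Run:
```python
from h import *
im,d,p=load("w3.npz")
a,b=plane(p,235+200/4,26+305/4,159.5),plane(p,235+515/4,26+305/4,159.5); print("now",np.linalg.norm(a-b),(a+b)/2,np.degrees(np.arctan2(*(b-a)[1::-1])))
im,d,p=load("w1.npz")
a,b=plane(p,305+170/6,165+340/6,49),plane(p,305+492/6,165+270/6,49); print("free ref",np.linalg.norm(a-b))
# cloud extents now
im,d,p=load("w3.npz"); C=cloud(d,p)[50:160,270:385].reshape(-1,3); t=C[(C[:,2]>154)&(C[:,2]<163)]
q=t[:,:2]-[525.8,-5]; e=np.array([np.cos(np.radians(48.5)),np.sin(np.radians(48.5))]); s=q@e; n=q@[-e[1],e[0]]; m=(abs(n)<12)&(abs(s)<35); print(np.histogram(s[m],bins=np.arange(-34,35,2)))
im,d,p=load("w1.npz"); C=cloud(d,p)[170:260,310:405].reshape(-1,3); t=C[(C[:,2]>43.5)&(C[:,2]<52.5)]
q=t[:,:2]-[465.9,-303.8]; e=np.array([np.cos(np.radians(29.5)),np.sin(np.radians(29.5))]); s=q@e; n=q@[-e[1],e[0]]; m=(abs(n)<12)&(abs(s)<35); print(np.histogram(s[m],bins=np.arange(-34,35,2))[0])
```

```text
now 54.9071542346057 [527.15704294  -7.51734726 159.5       ] 47.94588249567509
free ref 54.29490182664174
(array([  0,   0,   8,  85,  65,   0,   0,   0,  61,  95, 109,  88,  48,
        21,  15,  14,  14,  11,  11,  15,  20,  31,  54,  70, 100, 100,
        26,   0, 103,  71,   0,   0,   0,   0]), array([-34, -32, -30, -28, -26, -24, -22, -20, -18, -16, -14, -12, -10,
        -8,  -6,  -4,  -2,   0,   2,   4,   6,   8,  10,  12,  14,  16,
        18,  20,  22,  24,  26,  28,  30,  32,  34]))
[ 0  0 17 44 15  0  0  1 44 49 50 25 18 11  9  6  3  2  3  5 10 15 26 38
 46 36  3  0  0 21 47 24  0  0]
```

The +48° tab is only about 26 mm from the axis and the other about 29 mm, so one tab isn't fully out. The cover, at about 48°, is against the stop, roughly 2° past the notch centre at about 50°. I'll re-pinch, ease it anticlockwise by 2° and release.

Call:
{"method": "jog_arm", "body": {"moves": [[[-36,36,0,0,0,0],[-35,36,0,0,0,0],[0,0,0,0,0,0]]]}}

```text
clock: 10.05
eef_pos: [530.5, -14.8, 246.5]
eef_rot: [-2.277, 1.566, -1.447]
wrist_force: [0.4, -0.4, 0.2]
finger_gap: 94.1
```

```bash
python3 st.py
```

```text
10.05 [530.53 -14.75 246.47] zang 47.54 tilt x [ 0.04 -0.29] F [ 0.39 -0.37  0.17] M [-0.04 -0.14 -0.01] gap 94.09094283168314 j6 -0.9231243951339471
```

Call:
{"method": "jog_arm", "body": {"moves": [[[-4,7,-30,0,0,0],[-1,1,-35,0,0,0],[0,0,-16,0,0,0],[0,0,0,0,0,0],[0,0,0,0,0,0]]], "gripper": 0.6}}

```text
clock: 10.55
eef_pos: [526.2, -6.1, 164.2]
eef_rot: [-1.644, 1.564, -0.813]
wrist_force: [-0.2, 1.1, -0.9]
finger_gap: 75.3
```

```bash
python3 st.py
```

```text
10.55 [526.21  -6.09 164.23] zang 47.6 tilt x [ 0.28 -0.3 ] F [-0.2   1.15 -0.88] M [ 0.03 -0.18 -0.02] gap 75.30120418962096 j6 -0.9076426955817842
```

Call:
{"method": "jog_arm", "body": {"moves": [[[-0.3,-0.5,-8,0,0.3,0],[0,0,-2,0,0,0]]]}}

```text
clock: 10.75
eef_pos: [526.9, -7.0, 155.3]
eef_rot: [-2.057, 1.565, -1.227]
wrist_force: [0.3, 0.3, -0.6]
finger_gap: 75.3
```

Call:
{"method": "jog_arm", "body": {"moves": [[[0,0,0,0,0,0],[0,0,0,0,0,0],[0,0,0,0,0,0],[0,0,0,0,0,0]]], "gripper": -1}}

```text
clock: 11.15
eef_pos: [527.1, -7.5, 156.2]
eef_rot: [-2.01, 1.564, -1.18]
wrist_force: [-2.1, -0.9, 0.5]
finger_gap: 46.7
```

```bash
python3 st.py
```

```text
11.15 [527.08  -7.48 156.25] zang 47.56 tilt x [ 0.14 -0.35] F [-2.14 -0.87  0.49] M [-0.27  0.45  0.04] gap 46.73443639534727 j6 -0.9084104811359555
```

Call:
{"method": "jog_arm", "body": {"moves": [[[-0.8,0.3,0,0,0,0],[0,0,0,0,0,1.2],[0,0,0,0,0,1.2]]]}}

```text
clock: 11.45
eef_pos: [526.8, -7.4, 156.8]
eef_rot: [-1.777, 1.563, -0.902]
wrist_force: [-0.3, -1.3, -0.1]
finger_gap: 45.2
```

```bash
python3 st.py
```

```text
11.45 [526.81  -7.38 156.76] zang 50.09 tilt x [ 0.28 -0.35] F [-0.28 -1.33 -0.13] M [-0.14 -0.05 -0.11] gap 45.221864469228336 j6 -0.9525070596954939
```

Call:
{"method": "jog_arm", "body": {"moves": [[[0,0,0,0,0,0],[0,0,0,0,0,0],[0,0,0,0,0,0],[0,0,15,0,0,0],[0,0,30,0,0,0]]], "gripper": 1}}

```text
clock: 11.95
eef_pos: [525.2, -6.7, 199.2]
eef_rot: [-2.877, 1.566, -2.001]
wrist_force: [1.0, -0.2, 0.6]
finger_gap: 80.9
```

Call:
{"method": "jog_arm", "body": {"moves": [[[15,-15,40,0,0,0],[35,-30,5,0,0,0],[25,-25,0,0,0,0],[0,0,0,0,0,0]]]}}

```text
clock: 12.35
eef_pos: [603.0, -78.3, 251.7]
eef_rot: [-1.707, 1.563, -0.829]
wrist_force: [-1.2, 0.6, -1.6]
finger_gap: 93.9
```

```bash
cat > chk.py <<'E'
from h import *
import sys
n=sys.argv[1]; im,d,p=grab("wrist"); np.savez(n+".npz",im=im,d=d,**{k:np.array(x) for k,x in p.items()})
u,v=[int(x) for x in proj(p,[[526,-5,145]])[0]]; y0,x0=max(0,v-60),max(0,u-70)
cv2.imwrite(f"pics/{n}c.png",cv2.resize(im[y0:y0+118,x0:x0+140],None,fx=5,fy=5,interpolation=cv2.INTER_CUBIC))
C=cloud(d,p)[y0:y0+120,x0:x0+140].reshape(-1,3)
b=C[(abs(C[:,2]-156)<4)&(np.hypot(C[:,0]-526,C[:,1]+5)<32)][:,:2]
blk=b[np.hypot(*(b-b.mean(0)).T)<22]
R=Ro.from_euler('xyz',manip.read_state()['eef_rot']).as_matrix(); z0=np.degrees(np.arctan2(R[1,2],R[0,2]))
best=None
for a in np.arange(40,60,.5):
    e=np.array([np.cos(np.radians(a)),np.sin(np.radians(a))]); s=(b-[526,-5])@e
    h=np.histogram(s,bins=np.arange(-34,34,.5))[0]; k=(h.astype(float)**2).sum()
    if best is None or k>best[0]: best=(k,a,s,h)
print("zang",z0,"cover angle",best[1]); print(best[3])
f=C[(np.hypot(C[:,0]-526,C[:,1]+5)<31)&(abs(C[:,2]-129.5)<3)]; print("flange z",np.median(f[:,2]))
E
python3 chk.py w4
```

```text
zang 50.33903135425124 cover angle 50.0
[ 0  0  0  0  0  0  0  0  0  0  0  0  0  0  0  0  0 12 19 14 30 23 13 29
 32  0  0  0  0  0  0  0  0 29 28 62 13 54 69 26 43 70 61  2 49 39  9 34
 36 39  0 37 37 16 18 27 13 13 28 22 20 14 21 16 23 20 18 26 14 20 22 30
 11 20 33 22  6 23 24 13 18 28 25  8 29 26 16 22 37 28 17 33 34 23 27 49
 43 39 49 53 41 46 44 32 40 26 32  0  0  0  0  0  0  0  0  0  0  0  0  0
 24 34 29 26 24 19 23 20  1  0  0  0  0  0  0]
flange z 129.8498617031584
```

View pics/w4c.png

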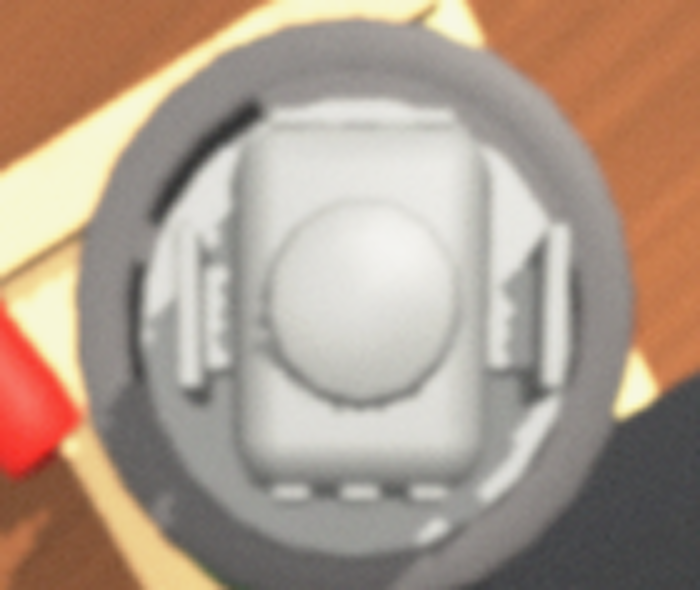

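Now the right tab is out and the left is about 2.5 mm in, so this looks like a small offset within the boss play. I'll measure cover centre against drum centre in both views.

```bash
cat > ctr.py <<'E'
from h import *
import sys
from scipy.optimize import least_squares
def fit(P,r=None):
    P=P.astype(float); 
    if r: s=least_squares(lambda c:np.hypot(P[:,0]-c[0],P[:,1]-c[1])-r,P.mean(0),loss='soft_l1',f_scale=.3); return s.x
    s=least_squares(lambda c:np.hypot(P[:,0]-c[0],P[:,1]-c[1])-c[2],[*P.mean(0),40],loss='soft_l1',f_scale=.3); return s.x
def edge(d,p,zlo,zhi,rmax):
    C=cloud(d,p); m=((C[...,2]>zlo)&(C[...,2]<zhi)&(np.hypot(C[...,0]-526,C[...,1]+5)<rmax))
    return C,m
for n in sys.argv[1:]:
    im,d,p=load(n+".npz"); C=cloud(d,p); rr=np.hypot(C[...,0]-526,C[...,1]+5)
    rim=(C[...,2]>122)&(C[...,2]<126.5)&(rr<50)
    hull=cv2.convexHull(C[rim][:,:2].astype(np.float32))[:,0]; dc=fit(hull)
    # boundary flange->rim: rim points adjacent to flange/hole: height step at 127
    # inner step, from image rays: pixels with z>127 region outer contour projected to z=129.8 plane
    reg=((C[...,2]>127.3)&(rr<40)).astype(np.uint8)
    cs=max(cv2.findContours(reg,cv2.RETR_EXTERNAL,cv2.CHAIN_APPROX_NONE)[0],key=cv2.contourArea)[:,0]
    P=np.array([plane(p,u,v,129.8)[:2] for u,v in cs]); a=np.degrees(np.arctan2(P[:,1]+5,P[:,0]-526))
    P1=P[np.hypot(P[:,0]-526,P[:,1]+5)<37.5]
    fc=fit(P1); dlt=fc[:2]-dc[:2]
    c=np.radians(49); print(n,"drum",dc,"flange",fc,len(P1),"diff along tabs",dlt@[np.cos(c),np.sin(c)],"across",dlt@[-np.sin(c),np.cos(c)])
E
python3 ctr.py w3 w4
```

```text
w3 drum [526.53781913  -4.890284    45.07472357] flange [528.39741391  -6.20411901  33.31899303] 255 diff along tabs 0.22844007168979372 across -2.2654073214322947ctr.py:7: RuntimeWarning: Mean of empty slice.
  s=least_squares(lambda c:np.hypot(P[:,0]-c[0],P[:,1]-c[1])-c[2],[*P.mean(0),40],loss='soft_l1',f_scale=.3); return s.x
  ret = um.true_divide(
Traceback (most recent call last):
  File "ctr.py", line 21, in <module>
    fc=fit(P1); dlt=fc[:2]-dc[:2]
  File "ctr.py", line 7, in fit
    s=least_squares(lambda c:np.hypot(P[:,0]-c[0],P[:,1]-c[1])-c[2],[*P.mean(0),40],loss='soft_l1',f_scale=.3); return s.x
ValueError: Initial guess is outside of provided bounds
```

```bash
sed -i 's/&(rr<40)).astype/\&(C[...,2]<170)\&(rr<40)).astype/; s/^    cs=max/    reg=cv2.morphologyEx(reg,cv2.MORPH_OPEN,np.ones((3,3),np.uint8)); cs=max/; s/C\[...,2\]>127.3/C[...,2]>127.6/' ctr.py; sed -i 's/^    P1=P.*/    print(np.percentile(np.hypot(P[:,0]-526,P[:,1]+5),[0,10,50,90,100])); P1=P[np.hypot(P[:,0]-526,P[:,1]+5)<38]/' ctr.py; python3 ctr.py w3 w4
```

```text
[30.30287274 30.83711428 33.32203034 35.75220997 36.47148442]
w3 drum [526.53781913  -4.890284    45.07472357] flange [528.34044296  -6.14329203  33.27379668] 265 diff along tabs 0.23697047292334197 across -2.1825047113505742
[30.26699293 30.99886001 33.48078738 35.6475264  36.32884758]
w4 drum [526.51023164  -4.80945283  45.09975447] flange [528.38678108  -5.70853205  33.31508122] 264 diff along tabs 0.5525834970683594 across -2.0060988826314676
```

The cover sits about 2.1 mm off the axis, by (+1.9,-0.9), which keeps one catch out of its notch. I'll re-pinch and shift it by (-1.9,+0.9).

Call:
{"method": "jog_arm", "body": {"moves": [[[-38,36,0,0,0,0],[-38,35,0,0,0,0],[-2,2,-30,0,0,0],[0,0,-30,0,0,0],[0,0,-12,0,0,0]]], "gripper": 0.6}}

```text
clock: 12.9
eef_pos: [518.9, 0.5, 177.7]
eef_rot: [-1.527, 1.564, -0.647]
wrist_force: [0.4, 0.6, -0.2]
finger_gap: 74.9
```

```bash
python3 st.py
```

```text
12.9 [518.87   0.5  177.71] zang 50.42 tilt x [ 0.32 -0.24] F [ 0.43  0.62 -0.19] M [ 0.04 -0.13 -0.01] gap 74.92519894291078 j6 -0.9463394545138653
```

Call:
{"method": "jog_arm", "body": {"moves": [[[7,-7,0,0,0.3,0],[0,0,-10,0.2,0,0],[0,0,-8,0,0,0],[0,0,-2,0,0,0],[0,0,-0.5,0,0,0]]]}}

```text
clock: 13.4
eef_pos: [526.8, -7.0, 157.0]
eef_rot: [-1.545, 1.57, -0.665]
wrist_force: [0.0, 0.7, -0.1]
finger_gap: 75.2
```

```bash
python3 st.py
```

```text
13.4 [526.8   -7.01 157.03] zang 50.41 tilt x [ 0.02 -0.02] F [ 0.05  0.69 -0.07] M [ 0.03 -0.1   0.04] gap 75.24613513802473 j6 -0.9624357668821695
```

Call:
{"method": "jog_arm", "body": {"moves": [[[0,0,-2,0,0,0],[0,0,-0.5,0,0,0],[0,0,-0.3,0,0,0],[0,0,0,0,0,0],[0,0,0,0,0,0]]], "gripper": -1}}

```text
clock: 13.9
eef_pos: [527.2, -7.1, 155.4]
eef_rot: [-1.148, 1.569, -0.268]
wrist_force: [-2.8, -0.1, 3.8]
finger_gap: 44.9
```

```bash
python3 st.py
```

```text
13.9 [527.24  -7.08 155.36] zang 50.41 tilt x [ 0.12 -0.03] F [-2.77 -0.1   3.78] M [-0.16  0.36 -0.04] gap 44.928538455594314 j6 -0.9623595581398415
```

Call:
{"method": "jog_arm", "body": {"moves": [[[-1.5,0.7,0,0,0,0],[-0.6,0.3,0,0,0,0]]]}}

```text
clock: 14.1
eef_pos: [526.3, -6.8, 155.5]
eef_rot: [-1.187, 1.564, -0.307]
wrist_force: [6.0, -3.2, -5.3]
finger_gap: 45.0
```

```bash
python3 st.py
```

```text
14.1 [526.32  -6.75 155.54] zang 50.4 tilt x [ 0.35 -0.11] F [ 6.02 -3.2  -5.26] M [-0.5  -1.39 -0.01] gap 44.96217669484879 j6 -0.9606517305056124
```

Call:
{"method": "jog_arm", "body": {"moves": [[[0,0,-1,0,0.2,0],[-1,0.5,-0.3,0,0.2,0],[-0.3,0.2,-0.3,0,0,0]]]}}

```text
clock: 14.4
eef_pos: [526.2, -6.4, 155.3]
eef_rot: [-1.611, 1.567, -0.732]
wrist_force: [1.0, -2.4, 3.1]
finger_gap: 44.8
```

```bash
python3 st.py
```

```text
14.4 [526.15  -6.42 155.28] zang 50.38 tilt x [ 0.18 -0.16] F [ 1.04 -2.43  3.08] M [-0.51 -0.36  0.03] gap 44.794960067195305 j6 -0.9587571406147608
```

Call:
{"method": "jog_arm", "body": {"moves": [[[-1.5,0.3,-1,0,0.2,0],[-1,0.3,-0.5,0.1,0,0]]]}}

```text
clock: 14.6
eef_pos: [524.3, -5.8, 154.7]
eef_rot: [-1.388, 1.568, -0.509]
wrist_force: [2.6, -1.8, 5.7]
finger_gap: 45.0
```

```bash
python3 st.py
```

```text
14.6 [524.31  -5.79 154.68] zang 50.38 tilt x [ 0.13 -0.07] F [ 2.65 -1.76  5.7 ] M [-0.4  -0.71 -0.02] gap 44.98068371773463 j6 -0.9592034923525802
```

Call:
{"method": "jog_arm", "body": {"moves": [[[0.3,0,0,0,0,0],[0,0,0,0,0,0],[0,0,0,0,0,0],[0,0,15,0,0,0],[0,0,35,0,0,0]]], "gripper": 1}}

```text
clock: 15.1
eef_pos: [521.5, -5.1, 200.6]
eef_rot: [2.23, 1.561, 3.11]
wrist_force: [-0.9, -0.2, -0.7]
finger_gap: 81.4
```

Call:
{"method": "jog_arm", "body": {"moves": [[[15,-15,40,0,0,0],[35,-30,5,0,0,0],[25,-25,0,0,0,0],[0,0,0,0,0,0]]]}}

```text
clock: 15.5
eef_pos: [598.1, -76.3, 250.7]
eef_rot: [2.137, 1.563, 3.019]
wrist_force: [-1.3, 1.0, -0.8]
finger_gap: 94.0
```

```bash
python3 chk.py w5; python3 ctr.py w5
```

```text
zang 50.56242976825478 cover angle 50.0
[ 0  0  0  0  0  0  0  0  0  0  1 31 19 15 33 34  2 50 11  0  0  0  0  0
  0  0  0  0  0  0  0  0 51 58  1 62 61  5 68 68  7 62 57 23 26 36 20 26
 28 39 20 21 26 14 30 19 14 26 19 15 24 27 10 16 27 23  7 35 28  7 24 30
 18 10 23 20 10 21 17 19 14 27 27 13 26 34 23 13 39 31 25 33 36 29 23 53
 38 48 48 44 45 42 36 31 33 24  0  0  0  0  0  0  0  0  0  0  0  0  0 35
 25 27 27 19 16 26 17  2  0  0  0  0  0  0  0]
flange z 129.8264766839377
[30.78133529 32.6576244  33.34234098 34.17659561 36.71131737]
w5 drum [526.53378473  -4.77035478  45.09716045] flange [526.09014585  -4.37685189  33.33979272] 262 diff along tabs 0.005927098394737968 across 0.5929796354851772
```

View pics/w5c.png

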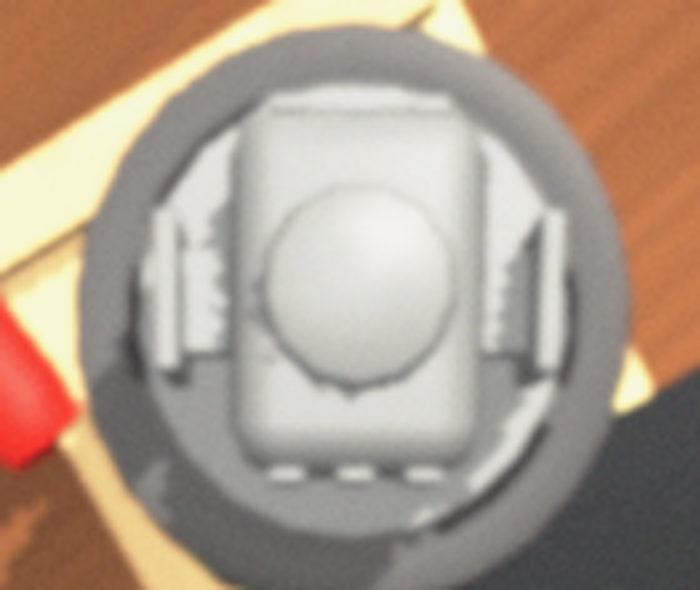

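Both tabs now stand out symmetrically, from -28.5 to +29.5 mm (58 mm in all). The cover is 0.6 mm off the axis at the locked height. Handing in.

```bash
python3 -c "
from cell import manip
print(manip.read_state()['clock'],manip.sign_off())"
```

```text
the job is handed in; nothing more can be done
15.55 None
```

The spool cover is back on the drum and locked, and I handed the job in at 15.55 s. Sign-off reports no verdict, so the result rests on my own checks.

I took the cover farthest to the robot's right and pinched both tabs in. It dropped into the entry gaps, which a wrist picture put at about 5.5° in world axes. I pressed it flush at about 12 N and turned it clockwise about 48° to the stop.

**First two releases failed:** each left one tab about 2.5 mm in. The cause was the cover sitting about 2 mm off the axis within the boss's play. I pinched it again, re-centred it and let go.

**Last checks:**
- **Tabs:** both are out, 58 mm apart over the outsides, and symmetrical about the grip block.
- **Position:** the cover is 0.6 mm off the drum's axis.
- **Height:** the top of the flange is 5.5 mm above the rim, which matches the locked height.
- **Forces:** wrist-force readings between moves stayed at about 13 N or below.
- **Clearance:** the gripper was open and well clear of everything when I handed in.

I never took a final picture to confirm the other things on the bench had not moved; nothing in the moves brought the arm or cover near them.

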